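# Fit the gauge stack on the vacuum line's port

## Robot

A 7-joint arm with a two-finger parallel gripper is mounted at the origin on the work surface. World frame = base frame: x ahead of the robot, y to its left, z up, the work surface at z = 0. Lengths are in mm, angles in rad, forces in N, time in s.
With the tool pointing down it reaches from about 425 to 950 mm from the base axis. Payload 16.7 kg.
Tool frame: the origin (TCP) lies at the very end of the fingers, on their centre line; the grasp point (between the pads) lies bot.hold_point_z behind it (bot.hold_point_z is the distance from the TCP to the grasp point, in mm); z points along the fingers, x is the direction in which the jaws open and shut, and the axes are right-handed (so a half turn about z gives the same grasp; the last joint's range is limited). The gripper opens to 94 mm and grips with 3 to 60 N. Pads are 16 mm wide; open, the fingers measure 119 mm over their backs; the gripper's body (75 mm by 177 mm) begins 78 mm behind the grasp point.
Start: joints at [0.955, 0.426, 0.074, 1.606, -0.034, 1.111, -0.067], TCP at [303.735, -602.76, 205.467] pointing down, gripper open.
Joint ranges: [-2.85, 2.85], [-0.5, 2.14], [-1.23, 1.37], [0.21, 2.46], [-1.02, 4.16], [0.16, 2.05], [-2.73, 2.73]. Speed limits (rad/s): [1.89, 1.89, 2.39, 2.39, 3.01, 3.01, 3.01].

## Interface

Orientations are given as a rotation vector (axis times angle).
In Python, from plant import bot gives the robot as it stands. The module is installed in compiled form; this text tells all that it offers.
- The arm moves only by the shell command python3 -m crank 'ROWS' [FORCE]. ROWS is JSON, a list of rows, each a list of 5 numbers: the opening, from 0 (shut) to 1 (fully open), then the shift along the tool's x, y, z in mm, then the turn about the tool's z in degrees. In form: [[claw, dx, dy, dz, turn], ...]. A call has 1 to 12 rows; each row is the pose to reach, as a shift and turn from the pose commanded when the call began, along the tool's axes at that moment; what a row does not reach only later rows make up. A row lasts 1/10 s, in which the tool goes at most 50 mm and 8.59 degrees, less where a joint would pass 70% of its speed; a pose out of reach is approached as far as the arm can. A call with a gripper value outside its range is refused whole. The fingers move at their own pace and stop on an object; FORCE is the grip in N (left out, the last holds). Time passes only in rows, so rows that repeat a pose let the fingers close. It gives the time, the measured TCP pose, the force and the opening at its end, in the units of the state.
- bot.get_state(): the state, without advancing time (a new reading comes with each control period).
- bot.get_image(name): name is "scene" or "top"; returns a dict with "pixels" (384x512x3 uint8, blue, green, red), "z_map" (384x512 float32, mm along the optical axis (not along the pixel's ray), 0 where there is no reading), "K" (3x3 intrinsics, pixels), "dist" ([k1, k2, p1, p2, k3] as OpenCV has them; the pictures are not rectified), "position" and "orientation" of the camera in the world. Camera axes: x right, y up, looking along -z (the intrinsics and any distortion apply to the point x, -y, -z); pixel columns grow to the right and rows downward; lengths in mm; the calibration is good to about 2 mm. A picture is of the moment at which its call begins.
- bot.close_job(): hands the job in, once; it reports no verdict.
Trained networks look in the newest picture that a camera, given by its name, has taken for a name from the list of things; names that differ only in an ending like _2 or _b are one class to them, and where a whole thing is asked for, a point or a joint stands for the part that bears it (a point fixed in the world has none). Each returns a list of dicts, best first, with "conf" (0 to 1); they miss things now and then, are a little off and sometimes report something else, mostly with a low value. They report only what shows in the picture. A call takes as long as a camera call.
- bot.recognise(camera, thing): "box" ([left, top, width, height] in pixels, round what is visible of it).
- bot.place_of(camera, thing): "pixel" ([column, row] in pixels: a listed point, or the origin of a listed thing).
The state is a dict: "clock": time; "joints": joint angles; "joint_velocities": joint speeds; "tau": joint torques, N m; "position": TCP position; "tcp_rot": TCP orientation; "ft_force": force on the tool from outside, world axes, zero at the start; "torque": the same for the moment, N m; "width": opening from 0.0 (shut) to 1.0 (fully open).
Only numpy, scipy, OpenCV 4.12 (cv2) and the standard library are available. Lean on these libraries where they do the work, as an engineer would, in place of code of your own. Each camera call takes 0.05 s, during which the arm holds its last target.

## Task

Take the red dust cap off the vacuum line's upright port and set it rim down on the bench. Then lower the steel reducing adapter, wide flange down, fully home on the port's centring ring, and after letting go of it lower the black gauge head, flange down, fully home on the adapter's own centring ring, ready for the clamps. Carry both parts upright all the way down instead of dropping them, let go at the end, and leave the clamps, the spare blank flange and the bottle alone.

Things in the scene. Friction and masses are not known exactly. Their poses are not given: they have to be found in the camera images.
- manifold: Fixed vacuum line. Origin on the bench under the upright port's axis, z up. Steel tee on a 100 x 200 mm base plate, its 44 mm pipe along y at 55 mm height; the port rises from it. The +y end is clamped shut 80 mm from the axis (clamp top 88 mm high); to -y a hand valve, knob to +x, and a dry pump at y = -250 to -510 mm, 175 mm wide, 195 mm high.
- port_seat (a point): Centre of the upright port's sealing plane, 124 mm above the bench, z up. Port flange 55 mm in diameter; on it, fixed, a centring ring: black O-ring 52 mm in diameter whose top is this plane, and inside it a brass-coloured spigot 40 mm in diameter rising 5 mm above the plane, its top 2 mm chamfered by 2 mm. The adapter is home with its underside on this plane.
- cap: Loose red rigid plastic dust cap over the port, 35 g, lifts straight off. Origin at the centre of its open lower rim, z up. Skirt 62 mm in outer diameter, 14 mm deep inside; flat top 17 mm above the rim; on it a round pull knob 20 mm in diameter, 17 to 43 mm above the rim. On the port its rim is 115 mm above the bench.
- adapter: Loose steel adapter, 0.24 to 0.38 kg, upright on the mat. Origin at the centre of its underside, z up. Lower flange 55 mm in diameter, recess below 42 mm in diameter, 7 mm deep; waist 28 mm; upper flange 40 mm in diameter, 43 to 50 mm up (grip here); on it a fixed centring ring: black O-ring 37 mm, 50 to 54 mm up, spigot 26 mm in diameter up to 59 mm, top 2 mm chamfered by 2 mm.
- adapter_seat (a point): Centre of the adapter's upper sealing plane (top of its O-ring), 54 mm above the adapter's underside on its axis; z up. The gauge is home when its underside lies on this plane.
- gauge: Loose vacuum gauge head, 0.16 to 0.25 kg, upright on the mat. Origin at the centre of its underside, z up. Steel flange 40 mm in diameter, recess below 28 mm in diameter, 7 mm deep; neck 24 mm; black cylindrical body 38 mm in diameter, 24 to 88 mm above the underside; plug socket 16 mm in diameter up to 98 mm.
- blank_flange: Bystander: spare steel blank flange lying on the mat, 40 mm in diameter, 12 mm high, flat, no ring. Origin at the centre of its underside.
- clamp_large: Bystander: loose aluminium clamp ring lying flat, 66 mm across, 16 mm high. Origin at the centre of its underside.
- clamp_small: Bystander: loose aluminium clamp ring lying flat, 51 mm across, 16 mm high. Origin at the centre of its underside.
- bottle: Bystander: glass bottle with blue cap, 56 mm in diameter, 120 mm high. Origin at the centre of its underside.
- mat: Fixed blue-grey bench mat, 280 x 300 x 2 mm, on which adapter, gauge and blank flange stand. Origin at the centre of its underside. The bench between robot and manifold, right of the mat, is free at x = 0.42 to 0.48 m, y = -0.03 to 0.06 m.

How it is judged (in metres and radians):
On the way, in this order (a step that is already met when the one before it is completed fails the run):
1. the dust cap is lifted off and taken clear of the port (horizontal distance between cap and port_seat above 0.07 m), for 0.1 s.
2. the adapter, still held, is brought down on the port's centring ring (underside less than 6 mm above home, less than 4 mm off centre) (horizontal distance between adapter and port_seat below 0.004 m and z of adapter in the frame of port_seat below 0.006 m and contact force between the fingers and adapter above 0.5 N), for 0.1 s.
3. the adapter is home on the port and let go (horizontal distance between adapter and port_seat below 0.002 m and z of adapter in the frame of port_seat below 0.0015 m and angle between adapter's own z axis and vertical below 0.035 rad and contact force between the fingers and adapter below 0.1 N), for 0.2 s.
4. the gauge, still held, is brought down on the adapter's centring ring (underside less than 6 mm above home, less than 4 mm off centre) (horizontal distance between gauge and adapter_seat below 0.004 m and z of gauge in the frame of adapter_seat below 0.006 m and contact force between the fingers and gauge above 0.5 N), for 0.1 s.
At the end, for the whole second after the job is handed in: Adapter home on the port's seat and gauge home on the adapter's seat, each within 1.5 mm in height, 2 mm of centre and 0.035 rad of upright; dust cap rim down on bench or mat, its rim under 6 mm above the bench; all three at rest (horizontal distance between adapter and port_seat below 0.002 m and z of adapter in the frame of port_seat between -0.002 and 0.0015 m and angle between each of adapter, gauge's own z axis and vertical below 0.035 rad and horizontal distance between gauge and adapter_seat below 0.002 m and z of gauge in the frame of adapter_seat between -0.002 and 0.0015 m and height (world z) of cap below 0.006 m and angle between cap's own z axis and vertical below 0.1 rad and linear speed of each of cap, adapter, gauge below 0.02 m/s); the robot touches nothing.
It fails at once if the adapter or the gauge is tipped by more than 0.5 rad (angle between any of adapter, gauge's own z axis and vertical above 0.5 rad).
It fails at once if a clamp, the spare blank flange or the bottle is moved by more than 30 mm (distance of any of clamp_large, clamp_small, blank_flange, bottle from where it was at the start of the episode above 0.03 m).
It also fails if it takes over 72 s, if anything falls off the work surface, if the arm or the gripper's body presses on something with over 40 N, if the wrist force passes 120 N, or if a joint passes its speed limit or range.

## Working session

There is one attempt and no reset: what is moved stays moved. The work goes in short steps, Python scripts to look and compute and a shell command to move; the robot and the scene stay as the last step left them, time stands still between calls to the robot, and variables do not carry over. Pictures are saved under pics/ and viewed, and the job is handed in when it is done.

```bash
mkdir -p pics
cat > h.py <<'E'
import numpy as np, cv2
from scipy.spatial.transform import Rotation as R
from plant import bot
def cam(n,save=None):
    im=bot.get_image(n)
    if save: cv2.imwrite(f'pics/{save}.png',im['pixels'])
    return im
def Rc(im):
    o=np.array(im['orientation'],float)
    return R.from_rotvec(o).as_matrix() if o.shape==(3,) else o
def ray(im,px):
    u=cv2.undistortPoints(np.array([[px]],float),np.array(im['K']),np.array(im['dist'])).ravel()
    return np.array(im['position'],float),Rc(im)@np.array([u[0],-u[1],-1.])
def at_z(im,px,z):
    p,d=ray(im,px); return p+d*(z-p[2])/d[2]
def cloud(im):
    h,w=im['z_map'].shape
    g=np.stack(np.meshgrid(np.arange(w),np.arange(h)),-1).reshape(-1,1,2).astype(float)
    u=cv2.undistortPoints(g,np.array(im['K']),np.array(im['dist'])).reshape(-1,2)
    z=im['z_map'].reshape(-1,1)
    P=np.hstack([u[:,:1],-u[:,1:],-np.ones((len(u),1))])*z
    W=P@Rc(im).T+np.array(im['position'])
    W[z[:,0]==0]=np.nan
    return W.reshape(h,w,3)
E
python3 - <<'E'
from h import *
np.set_printoptions(precision=2,suppress=True)
s=bot.get_state(); print(s['position'],s['tcp_rot'],s['clock'],bot.hold_point_z)
for c in('scene','top'):
    im=cam(c,c+'0'); print(c,im['position'],im['orientation'],im['dist'],np.array(im['K']).ravel())
    for t in['port_seat','cap','adapter','adapter_seat','gauge','blank_flange','clamp_large','clamp_small','bottle','mat']:
        r=bot.place_of(c,t)[:2]
        for q in r: print(t,round(q['conf'],2),np.round(q['pixel'],1),at_z(im,q['pixel'],{'port_seat':124,'cap':115,'adapter':2,'gauge':2,'adapter_seat':56}.get(t,0)))
E
```

```text
[ 303.53 -602.39  204.79] [-2.67  1.65  0.  ] 0.0 18.8
scene [1043.11 -284.74  592.92] [0.91 0.35 0.69] [-0.02  0.    0.    0.    0.  ] [372.99   0.   260.08   0.   372.99 187.29   0.     0.     1.  ]
cap 0.75 [134.  258.8] [571.36 -97.63 115.  ]
adapter 0.8 [265.6 237.3] [620.67 192.04   2.  ]
adapter_seat 0.65 [263.7 222.3] [623.79 181.23  56.  ]
gauge 0.94 [275.8 186.1] [502.49 363.74   2.  ]
gauge 0.48 [218.  216.4] [484.44 166.93   2.  ]
blank_flange 0.69 [222.1 214.9] [485.6  179.39   0.  ]
clamp_small 0.53 [325.5 180.6] [585.14 483.42   0.  ]
clamp_small 0.42 [267.1 237.3] [621.77 196.03   0.  ]
bottle 0.91 [272.8 147.8] [351.42 522.67   0.  ]
bottle 0.64 [327.  176.9] [577.34 502.12   0.  ]
mat 0.95 [269.2 207.8] [551.9  281.33   0.  ]
top [ 529.28  195.68 1116.51] [ 0.04 -0.05 -1.58] [-0.03  0.    0.    0.    0.  ] [435.83   0.   259.39   0.   435.83 186.     0.     0.     1.  ]
port_seat 0.79 [386.9 188.3] [ 579.43 -103.78  124.  ]
cap 0.96 [384.1 186.5] [ 584.12 -100.1   115.  ]
adapter 0.93 [259.5 169.9] [636.51 186.56   2.  ]
adapter_seat 0.59 [259.6 169.2] [633.03 186.73  56.  ]
gauge 0.54 [186.2 221.5] [506.51 374.89   2.  ]
blank_flange 0.57 [268.5 223.7] [498.52 165.12   0.  ]
blank_flange 0.36 [259.8 168.9] [639.28 185.74   0.  ]
clamp_large 0.6 [269.8 117.9] [771.78 158.3    0.  ]
clamp_small 0.51 [140.3 190.6] [586.75 492.91   0.  ]
clamp_small 0.39 [388.4 184.7] [ 594.95 -145.35    0.  ]
bottle 0.93 [132.4 279.9] [360.02 512.31   0.  ]
mat 0.66 [227.8 201.1] [557.39 268.61   0.  ]
```

View pics/top0.png

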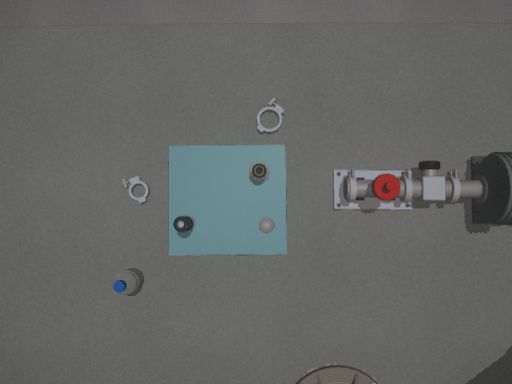

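View pics/scene0.png

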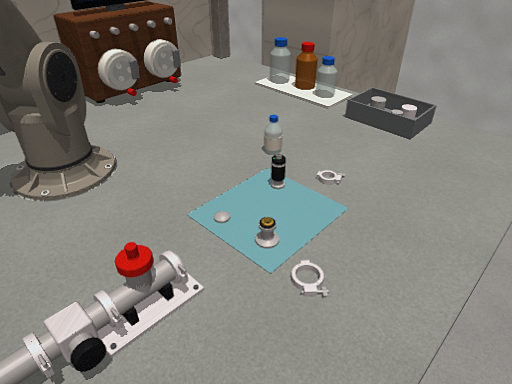

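```bash
cat >> h.py <<'E'
def circ(P):
    A=np.c_[2*P[:,:2],np.ones(len(P))]; b=(P[:,:2]**2).sum(1)
    x=np.linalg.lstsq(A,b,rcond=None)[0]; return x[0],x[1],np.sqrt(x[2]+x[0]**2+x[1]**2)
def sel(W,xy,r,z0,z1):
    return W[(np.hypot(W[...,0]-xy[0],W[...,1]-xy[1])<r)&(W[...,2]>z0)&(W[...,2]<z1)]
E
python3 - <<'E'
from h import *
np.set_printoptions(precision=1,suppress=True)
t=cam('top'); s=cam('scene')
for n,im in(('top',t),('scene',s)):
    W=cloud(im)
    print(n,'bench z',np.nanmedian(sel(W,(450,0),40,-20,20),axis=0))
    for nm,xy,z0,z1 in(('captop',(579,-101),125,140),('knobtop',(579,-101),145,170),('adtop',(634,188),50,70),('gbody',(503,372),70,96),('gplug',(503,372),96,110),('gall',(503,372),10,110),('clL',(772,158),6,30),('pump',(579,-450),185,210)):
        P=sel(W,xy,40,z0,z1)
        if len(P)>3: print(nm,len(P),'mid',(P.min(0)+P.max(0))/2,'ext',np.ptp(P,axis=0),'med',np.median(P,axis=0), 'mean',P.mean(0))
E
```

```text
top bench z [450.    0.4   1. ]
captop 483 mid [ 583.3 -100.   131.9] ext [57.4 58.7 13.8] med [582.1 -97.2 132.8] mean [582.9 -99.1 132.9]
knobtop 67 mid [ 583.9 -101.2  154.4] ext [16.1 18.9 16.5] med [ 582.8 -100.2  158.2] mean [ 583.3 -100.4  157.6]
adtop 168 mid [628.8 189.4  57. ] ext [39.2 36.9 13.9] med [628.4 188.4  56.3] mean [628.3 188.8  56.4]
gbody 196 mid [504.5 371.7  83.8] ext [38.1 36.  24.1] med [504.9 370.3  91.1] mean [504.5 370.7  89.8]
gplug 24 mid [505.2 372.8 100.3] ext [14.  15.9  7.6] med [502.9 374.1  99.1] mean [503.8 373.4  99.5]
gall 268 mid [504.4 371.6  57.1] ext [38.3 36.2 94. ] med [505.1 368.1  90.6] mean [505.2 368.9  81.1]
clL 327 mid [771.7 155.6  13.9] ext [79.1 72.2 15.8] med [780.6 152.6  16.3] mean [772.8 155.4  15.7]
scene bench z [449.9   7.4  -0.9]
captop 693 mid [ 583.  -102.6  132.3] ext [61.1 60.7 14.5] med [ 589.9 -108.4  130.9] mean [ 588.7 -105.5  130.8]
knobtop 142 mid [ 582.9 -103.   152.2] ext [20.4 19.2 13.8] med [ 586.5 -104.2  156.1] mean [ 585.5 -103.9  154.2]
adtop 174 mid [630.1 186.9  56. ] ext [38.3 39.3 11.8] med [632.8 183.8  55.2] mean [632.  185.   55.3]
gbody 155 mid [503.3 371.2  82.6] ext [37.4 37.  25.1] med [508.9 363.4  87.1] mean [508.  364.6  84.1]
gplug 18 mid [502.3 371.8  98.5] ext [15.6 17.6  5. ] med [501.3 371.3  98.3] mean [502.  371.4  98.5]
gall 394 mid [503.7 371.   55.5] ext [38.4 37.4 91. ] med [510.4 361.4  63.5] mean [509.3 363.5  61.5]
clL 516 mid [772.4 156.   11.9] ext [78.5 72.7 11.8] med [776.3 148.8  14.2] mean [772.8 152.7  13. ]
```

The top view shows the cap at about (387,187), adapter (259,171), gauge (184,223), blank flange (267,225) and bottle (127,281). Both cameras' depths agree to about 2 mm. First I lift and square the tool to the world axes.

```bash
cat >> h.py <<'E'
def go(t,yaw=None):
    s=bot.get_state(); r=R.from_rotvec(s['tcp_rot']).as_matrix()
    print('pos',np.round(s['position'],1),'xyaw',round(np.degrees(np.arctan2(r[1,0],r[0,0])),2),'tilt',round(np.degrees(np.arccos(-r[2,2])),2),'shift',np.round(r.T@(np.array(t)-s['position']),1),'w',round(s['width'],3),'F',np.round(s['ft_force'],1),'t',s['clock'])
E
python3 -m crank '[[1,0,0,-40,-8],[1,0,0,-80,-16],[1,0,0,-100,-24],[1,0,0,-100,-32],[1,0,0,-100,-40],[1,0,0,-100,-48],[1,0,0,-100,-56],[1,0,0,-100,-63.4],[1,0,0,-100,-63.4]]'
python3 -c "
from h import *
go((583,-101.5,230))"
```

```text
clock: 2.1
position: [303.6, -602.8, 305.4]
tcp_rot: [-3.141, -0.007, -0.0]
ft_force: [0.3, -0.4, 0.4]
width: 1.004
pos [ 303.6 -602.8  305.4] xyaw 0.27 tilt 0.01 shift [ 281.8 -500.    75.5] w 1.004 F [ 0.3 -0.4  0.4] t 2.1
```

```bash
python3 -m crank '[[1,25,-40,0,0.3],[1,50,-85,0,0.3],[1,75,-130,0,0.3],[1,100,-175,0,0.3],[1,125,-220,0,0.3],[1,150,-265,0,0.3],[1,175,-310,0,0.3],[1,200,-355,0,0.3],[1,225,-400,0,0.3],[1,250,-445,0,0.3],[1,270,-485,20,0.3],[1,280,-500,75,0.3]]' >/dev/null;  python3 -m crank '[[1,0,0,0,0],[1,0,0,0,0]]'
python3 - <<'E'
from h import *
np.set_printoptions(precision=1,suppress=True)
go((583,-101.5,137))
for n in('top','scene'):
    im=cam(n,n+'1'); W=cloud(im)
    for nm,xy,z0,z1 in(('captop',(583,-101),120,140),('knobtop',(583,-101),145,170),):
        P=sel(W,xy,40,z0,z1)
        if len(P)>3: print(n,nm,len(P),'mid',(P.min(0)+P.max(0))/2,'ext',np.ptp(P,axis=0))
E
```

```text
clock: 3.5
position: [578.7, -107.8, 243.8]
tcp_rot: [-3.141, 0.008, 0.003]
ft_force: [1.4, 0.2, 0.0]
width: 1.0
pos [ 578.7 -107.8  243.8] xyaw -0.29 tilt 0.1 shift [  4.5  -6.3 106.8] w 1.0 F [1.4 0.2 0. ] t 3.5
top captop 495 mid [ 583.4 -100.   128.9] ext [57.5 58.7 17.2]
top knobtop 67 mid [ 583.9 -101.8  155.1] ext [15.7 20.1 16.6]
scene captop 776 mid [ 582.7 -102.7  129.9] ext [62.1 60.1 19.6]
scene knobtop 142 mid [ 582.9 -102.9  152.1] ext [20.7 19.5 13.7]
```

View pics/scene1.png

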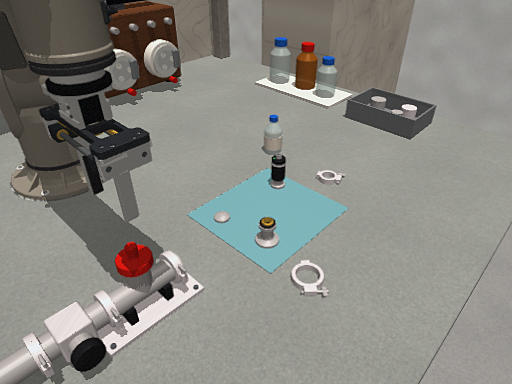

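The scene view has the open gripper above the cap (134,258), with nothing disturbed. Descending on the knob.

```bash
python3 -c "
from h import *
go((583.2,-102.2,137))"; python3 -m crank '[[0.5,4,-5,30,0],[0.5,4,-5,60,0],[0.5,4,-5,85,0],[0.5,4,-5,85,0],[0.5,4,-5,85,0]]' 20
python3 -c "
from h import *
go((583.2,-102.2,137))"
```

```text
pos [ 579.3 -109.1  245.6] xyaw -0.35 tilt 0.08 shift [  3.7  -7.  108.6] w 1.0 F [0.1 0.2 0.2] t 3.6
clock: 4.1
position: [583.5, -103.8, 160.9]
tcp_rot: [3.141, -0.007, 0.002]
ft_force: [-0.4, 0.5, -0.2]
width: 0.61
pos [ 583.5 -103.8  160.9] xyaw -0.27 tilt 0.08 shift [-0.4 -1.6 23.9] w 0.61 F [-0.4  0.5 -0.2] t 4.1
```

```bash
python3 -m crank '[[0.5,0,-1.6,8,-0.3],[0.5,0,-1.6,16,-0.3],[0.5,0,-1.6,24,-0.3],[0.5,0,-1.6,24,-0.3],[0.1,0,-1.6,24,-0.3],[0.1,0,-1.6,24,-0.3],[0.1,0,-1.6,24,-0.3],[0.1,0,-1.6,24,-0.3],[0.1,0,-1.6,24,-0.3],[0.1,0,-1.6,24,-0.3]]' 20
python3 -c "
from h import *
go((455,15,24))"
```

```text
clock: 5.1
position: [583.1, -101.3, 135.5]
tcp_rot: [-3.142, -0.004, -0.0]
ft_force: [-1.9, -1.1, 3.5]
width: 0.208
pos [ 583.1 -101.3  135.5] xyaw 0.14 tilt 0.02 shift [-127.9 -116.6  111.5] w 0.208 F [-1.9 -1.1  3.5] t 5.1
```

```bash
python3 -m crank '[[0.1,0,0,0,0],[0.1,0,0,-10,0],[0.1,0,0,-30,0],[0.1,0,0,-60,0],[0.1,0,0,-80,0],[0.1,-30,-30,-80,0],[0.1,-65,-60,-80,0],[0.1,-95,-90,-80,0],[0.1,-128,-117,-80,0],[0.1,-128,-117,-50,0],[0.1,-128,-117,-20,0],[0.1,-128,-117,-20,0]]'
python3 - <<'E'
from h import *
np.set_printoptions(precision=1,suppress=True)
go((455,15,21))
t=cam('top','top2');s=cam('scene','scene2')
for n,im in(('top',t),('scene',s)):
    W=cloud(im)
    for z0,z1 in((121,127),(127,133),(100,127)):
        P=sel(W,(583,-102),33,z0,z1)
        if len(P)>3: print(n,z0,len(P),'mid',(P.min(0)+P.max(0))/2,'ext',np.ptp(P,axis=0),'med',np.median(P,axis=0))
    for z in('port_seat',):
        print([(q['conf'],at_z(im,q['pixel'],124)) for q in bot.place_of(n,z)])
E
```

```text
clock: 6.3
position: [452.8, 15.4, 153.4]
tcp_rot: [3.142, 0.005, -0.006]
ft_force: [-0.0, 0.5, 0.4]
width: 0.206
pos [452.8  15.4 153.4] xyaw 0.18 tilt 0.23 shift [  2.7   0.4 132.4] w 0.206 F [-0.   0.5  0.4] t 6.3
top 121 180 mid [ 583.7 -101.4  124. ] ext [48.6 53.2  6. ] med [ 582.4 -100.8  124.5]
top 127 99 mid [ 583.4 -100.8  129.9] ext [43.7 45.9  5.8] med [582.2 -99.  129.2]
top 100 334 mid [ 582.7 -101.9  120. ] ext [50.8 54.1 14.1] med [ 582.8 -101.4  121.6]
[(0.66, array([ 583.3, -106.7,  124. ]))]
scene 121 316 mid [ 582.1 -102.6  124. ] ext [52.2 51.1  6. ] med [ 590.  -105.8  123.3]
scene 127 80 mid [ 582.8 -102.8  128.5] ext [38.1 37.6  2.9] med [ 586.4 -103.3  127.9]
scene 100 674 mid [ 582.9 -102.6  113.6] ext [53.8 53.6 26.8] med [ 590.8 -105.   120.3]
[(0.61, array([ 579.2, -101.9,  124. ]))]
```

View pics/scene2.png

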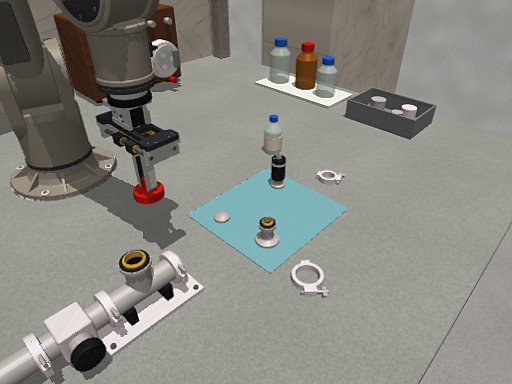

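The cap is held, at (148,192), and the open port shows at (135,262). Lowering the cap to the bench.

```bash
python3 -m crank '[[0.1,0,0,40,0],[0.1,0,0,85,0],[0.1,0,0,115,0],[0.1,0,0,125,0],[0.1,0,0,128,0],[0.1,0,0,130,0],[0.1,0,0,130,0],[0.1,0,0,131,0],[0.1,0,0,132,0],[0.1,0,0,132,0]]'
python3 -c "
from h import *
go((455,15,21))"
```

```text
clock: 7.5
position: [454.9, 15.3, 23.6]
tcp_rot: [3.142, 0.004, 0.001]
ft_force: [-0.1, 0.1, 0.4]
width: 0.208
pos [454.9  15.3  23.6] xyaw 0.13 tilt 0.03 shift [0.1 0.3 2.6] w 0.208 F [-0.1  0.1  0.4] t 7.5
```

```bash
python3 -m crank '[[0.1,0,0,1,0],[0.1,0,0,2,0],[0.1,0,0,2,0],[0.1,0,0,2.5,0],[0.1,0,0,2.5,0]]'; python3 -m crank '[[0.1,0,0,0.5,0],[0.1,0,0,0.5,0]]'
```

```text
clock: 8.0
position: [454.7, 15.5, 20.7]
tcp_rot: [-3.142, -0.004, 0.0]
ft_force: [-0.2, -0.4, -0.6]
width: 0.205
clock: 8.2
position: [454.8, 15.4, 20.4]
tcp_rot: [3.142, 0.004, 0.0]
ft_force: [-0.7, 0.5, 4.9]
width: 0.206
```

```bash
python3 -m crank '[[0.4,0,0,0,0],[0.4,0,0,0,0],[0.5,0,0,0,0],[0.7,0,0,-20,0],[0.7,0,0,-60,0],[0.7,0,0,-105,0],[0.7,30,-30,-110,0],[0.7,65,-65,-110,0],[0.7,100,-100,-110,0],[0.7,135,-135,-110,0],[0.7,160,-160,-110,0],[0.7,174,-172,-110,0]]'; python3 -m crank '[[0.7,0,0,0,0],[0.7,0,0,0,0]]'
python3 - <<'E'
from h import *
np.set_printoptions(precision=1,suppress=True)
go((629.5,188,30))
t=cam('top','top3');s=cam('scene','scene3')
for n,im in(('top',t),('scene',s)):
    W=cloud(im)
    for xy,z0,z1 in(((630,188),48,65),((630,188),6,65),((455,15),10,25),((455,15),25,50)):
        P=sel(W,xy,33,z0,z1)
        if len(P)>3: print(n,z0,len(P),'mid',(P.min(0)+P.max(0))/2,'ext',np.ptp(P,axis=0),'med',np.median(P,axis=0))
E
```

```text
clock: 9.4
position: [629.4, 190.9, 129.7]
tcp_rot: [-3.14, -0.007, 0.001]
ft_force: [-0.5, 0.0, -0.2]
width: 0.701
clock: 9.6
position: [627.8, 187.7, 129.7]
tcp_rot: [3.141, 0.004, -0.002]
ft_force: [-0.0, -0.7, -0.6]
width: 0.697
pos [627.8 187.7 129.7] xyaw 0.16 tilt 0.06 shift [ 1.8 -0.3 99.7] w 0.697 F [-0.  -0.7 -0.6] t 9.6
scene 48 188 mid [629.8 186.9  55.1] ext [38.2 38.  13.8] med [632.9 182.9  55.1]
scene 6 519 mid [628.8 187.7  34. ] ext [55.  54.  55.9] med [636.5 179.7  26.8]
scene 10 382 mid [456.2  13.5  17.2] ext [61.1 60.7 14.1] med [462.6   8.6  15.9]
scene 25 90 mid [456.3  13.6  34.8] ext [19.4 19.1 19.2] med [460.2  12.1  40.3]
```

View pics/scene3.png

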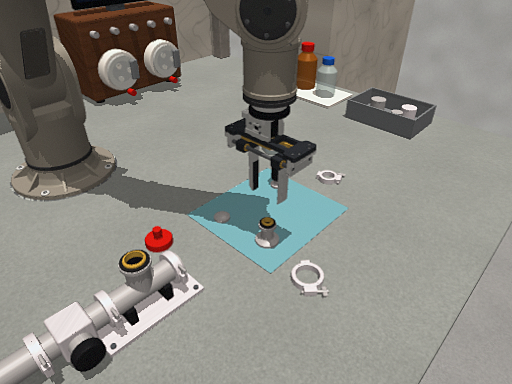

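The cap stands on the bench at (158,240), and the gripper is above the adapter (267,232). Going down to grip the upper flange.

```bash
python3 -m crank '[[0.7,1.5,0,40,-0.1],[0.7,1.5,0,80,-0.1],[0.7,1.5,0,95,-0.1],[0.7,1.5,0,100,-0.1],[0.7,1.5,0,100,-0.1]]' 30
python3 -c "
from h import *
go((629.5,188,30))"
```

```text
clock: 10.2
position: [630.0, 187.8, 31.0]
tcp_rot: [-3.141, -0.006, -0.0]
ft_force: [-0.3, -0.5, 0.1]
width: 0.699
pos [630.  187.8  31. ] xyaw 0.23 tilt 0.02 shift [-0.5 -0.2  1. ] w 0.699 F [-0.3 -0.5  0.1] t 10.2
```

```bash
python3 -m crank '[[0.3,-0.5,0,0,0],[0.3,-0.5,0,0,0],[0.3,-0.5,0,0,0],[0.3,-0.5,0,0,0],[0.3,-0.5,0,0,0],[0.3,-0.5,0,0,0],[0.3,-0.5,0,0,0]]' 30
python3 - <<'E'
from h import *
np.set_printoptions(precision=1,suppress=True)
go((629.5,188,30))
t=cam('top','top4');s=cam('scene','scene4')
for n,im in(('top',t),('scene',s)):
    W=cloud(im)
    for xy,z0,z1 in(((630,188),48,65),((630,188),6,20),((630,188),6,65),((583,-102),127,133),((583,-102),100,133)):
        P=sel(W,xy,33,z0,z1)
        if len(P)>3: print(n,z0,len(P),'mid',(P.min(0)+P.max(0))/2,'ext',np.ptp(P,axis=0),'med',np.median(P,axis=0))
E
```

```text
clock: 10.9
position: [629.6, 188.0, 31.1]
tcp_rot: [-3.141, -0.007, -0.001]
ft_force: [-2.5, -1.0, 8.4]
width: 0.417
pos [629.6 188.   31.1] xyaw 0.24 tilt 0.04 shift [-0.1 -0.   1.1] w 0.417 F [-2.5 -1.   8.4] t 10.9
top 127 92 mid [ 583.4 -102.6  129.8] ext [48.1 41.1  5.5] med [ 584.4 -101.   129. ]
top 100 437 mid [ 582.7 -101.9  121.7] ext [50.8 54.  21.7] med [ 582.8 -101.   123.6]
scene 48 248 mid [631.1 186.6  56.5] ext [62.9 37.6 16.8] med [630.2 180.   55.5]
scene 6 219 mid [630.1 186.8  13. ] ext [55.7 52.9 13.8] med [640.6 176.4  10.2]
scene 6 605 mid [630.9 186.8  35.5] ext [63.3 52.9 58.7] med [636.4 178.7  40.8]
scene 127 88 mid [ 583.5 -102.4  128.4] ext [39.2 38.3  2.8] med [ 587.1 -100.4  127.9]
scene 100 752 mid [ 582.6 -103.   115. ] ext [54.1 53.7 29.6] med [ 589.8 -104.7  121.7]
```

View pics/scene4.png

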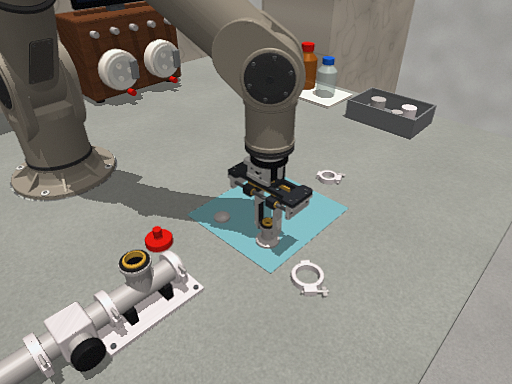

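Gripped: opening 39 mm, and the arm over the mat at (268,215) holds the adapter. Lifting and carrying to above the port.

```bash
python3 -m crank '[[0.3,0,0,-5,0],[0.3,0,0,-20,0],[0.3,0,0,-50,0],[0.3,0,0,-90,0],[0.3,0,0,-130,0],[0.3,0,0,-155,0],[0.3,0,0,-160,0],[0.3,-5,20,-160,0],[0.3,-10,55,-160,0],[0.3,-15,90,-160,0],[0.3,-20,125,-160,0],[0.3,-25,160,-160,0]]' 35 | tail -3;  python3 -m crank '[[0.3,-5,35,0,0],[0.3,-10,70,0,0],[0.3,-15,95,0,0],[0.3,-19,115,0,0],[0.3,-22,129,0,0],[0.3,-22,129,0,0],[0.3,-22,129,0,0],[0.3,-22,129,0,0]]'
python3 - <<'E'
from h import *
np.set_printoptions(precision=1,suppress=True)
go((582.2,-101.5,153.1))
t=cam('top','top5');s=cam('scene','scene5')
for n,im in(('top',t),('scene',s)):
    W=cloud(im)
    for xy,z0,z1 in(((582,-101.5),210,226),((582,-101.5),163,180),((582,-101.5),163,226),((583,-102),127,133),((583,-102),100,133)):
        P=sel(W,xy,33,z0,z1)
        if len(P)>3: print(n,z0,len(P),'mid',(P.min(0)+P.max(0))/2,'ext',np.ptp(P,axis=0),'min',P.min(0))
E
```

```text
tcp_rot: [3.142, 0.007, -0.002]
ft_force: [0.6, -0.0, -2.1]
width: 0.413
clock: 13.0
position: [583.7, -99.9, 190.2]
tcp_rot: [-3.141, -0.009, -0.0]
ft_force: [0.5, 0.4, -2.2]
width: 0.413
pos [583.7 -99.9 190.2] xyaw 0.33 tilt 0.04 shift [-1.5  1.6 37.1] w 0.413 F [ 0.5  0.4 -2.2] t 13.0
top 210 165 mid [584.8 -95.7 217.8] ext [56.4 32.2 15.5] min [ 556.6 -111.8  210. ]
top 163 201 mid [585.6 -87.2 170.9] ext [50.8 30.  15.1] min [ 560.2 -102.2  163.3]
top 163 428 mid [583.9 -92.  194.5] ext [58.3 39.6 62.2] min [ 554.8 -111.8  163.3]
top 127 7 mid [576.7 -85.4 128.5] ext [29.9 15.3  2.7] min [561.8 -93.  127.1]
top 100 109 mid [581.5 -93.1 121.8] ext [48.4 36.9 16.1] min [ 557.3 -111.6  113.7]
scene 210 271 mid [ 583.9 -106.3  218. ] ext [61.7 27.5 15.7] min [ 553.1 -120.   210.1]
scene 163 489 mid [ 585.8 -100.1  171.5] ext [52.4 55.2 16.9] min [ 559.7 -127.7  163. ]
scene 163 941 mid [ 583.7 -100.1  194.4] ext [62.1 55.2 62.8] min [ 552.6 -127.7  163. ]
scene 127 63 mid [ 583.2 -103.1  128.5] ext [35.3 37.2  3.1] min [ 565.6 -121.7  127. ]
scene 100 683 mid [ 584.4 -102.7  115. ] ext [51.5 53.9 30.1] min [ 558.6 -129.6  100. ]
```

View pics/scene5.png

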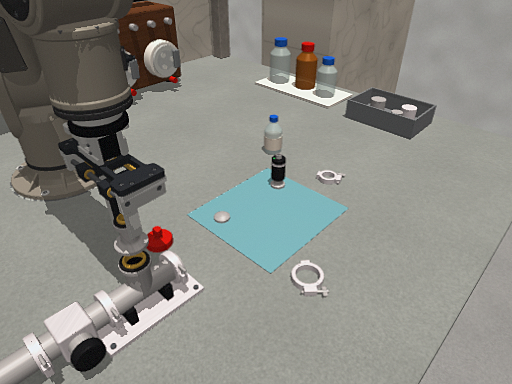

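Scene view: the adapter hangs at (130,245) just above the port ring (135,262). I'll compare the two 55 mm flanges in that one camera, by circle fits of equal radius.

```bash
cat >> h.py <<'E'
from scipy.optimize import least_squares
def fit(P,r,c0):
    f=lambda c:np.hypot(P[:,0]-c[0],P[:,1]-c[1])-r
    o=least_squares(f,c0,loss='soft_l1',f_scale=1.0); return o.x,np.median(np.abs(f(o.x)))
def ringpts(W,c,r,tol,z0,z1):
    d=np.hypot(W[...,0]-c[0],W[...,1]-c[1]); return W[(abs(d-r)<tol)&(W[...,2]>z0)&(W[...,2]<z1)]
def rfit(W,c,r,z0,z1,tol=4):
    for k in range(4):
        P=ringpts(W,c,r,tol if k<2 else 2.5,z0,z1)
        if len(P)<6: return None
        c,e=fit(P,r,c)
    return np.round(c,2),round(e,2),len(P)
E
python3 - <<'E'
from h import *
go((583,-102,153))
for n in('scene','top'):
    im=cam(n); W=cloud(im)
    m=np.hypot(W[...,0]-583,W[...,1]+101)<29
    z=W[m][:,2]; print(n,np.histogram(z,bins=np.arange(100,232,4)))
    for z0,z1 in((112,118),(114,122),(118,124)): print('port',z0,rfit(W,(583,-102),27.5,z0,z1))
    for z0,z1 in((160,166),(162,170),(164,172)): print('ad',z0,rfit(W,(584,-100),27.5,z0,z1))
    print('spigot',rfit(W,(583,-102),20,124,127.5))
E
```

```text
pos [ 583.8 -100.1  190.3] xyaw 0.34 tilt 0.02 shift [-0.8  1.9 37.3] w 0.414 F [-0.1 -0.5 -2.3] t 13.1
scene (array([ 39,  21,   4, 133, 123, 208, 124,  26,   0,   0,   0,   0,   0,
         0,   6,  57, 167, 199,  74,  29,  23,  17,  17,  18,  10,   7,
        34,  62, 102,  62,  24,  25]), array([100, 104, 108, 112, 116, 120, 124, 128, 132, 136, 140, 144, 148,
       152, 156, 160, 164, 168, 172, 176, 180, 184, 188, 192, 196, 200,
       204, 208, 212, 216, 220, 224, 228]))
port 112 (array([ 581.29, -101.78]), np.float64(0.55), 79)
port 114 (array([ 580.75, -101.52]), np.float64(0.78), 152)
port 118 (array([ 579.62, -100.72]), np.float64(0.77), 142)
ad 160 (array([ 583.06, -100.06]), np.float64(0.56), 104)
ad 162 (array([582.44, -99.72]), np.float64(0.94), 181)
ad 164 (array([581.48, -99.06]), np.float64(1.25), 161)
spigot (array([ 580.98, -102.17]), np.float64(0.77), 71)
top (array([  0,   0,   0,   3,  20,  40,  51,   4,   0,   0,   0,   0,   0,
         0,   0,   7,  24, 103,  52,  17,   5,   1,   1,   2,   7,   2,
        24,  38,  57,  50,  25,   5]), array([100, 104, 108, 112, 116, 120, 124, 128, 132, 136, 140, 144, 148,
       152, 156, 160, 164, 168, 172, 176, 180, 184, 188, 192, 196, 200,
       204, 208, 212, 216, 220, 224, 228]))
port 112 (array([ 584.56, -101.86]), np.float64(0.22), 7)
port 114 (array([ 584.25, -103.4 ]), np.float64(0.83), 38)
port 118 (array([ 584.48, -103.56]), np.float64(1.01), 43)
ad 160 (array([ 586.03, -100.86]), np.float64(0.37), 14)
ad 162 (array([ 585.17, -102.14]), np.float64(0.98), 54)
ad 164 (array([ 585.19, -103.48]), np.float64(1.27), 67)
spigot (array([583.1 , -98.01]), np.float64(1.11), 33)
```

Both cameras agree on moving about (-1.6, -1.6) mm, which also matches the earlier estimate of (582.2, -101.5).

```bash
python3 -m crank '[[0.3,-1.6,1.6,8,0],[0.3,-1.6,1.6,18,0],[0.3,-1.6,1.6,26,0],[0.3,-1.6,1.6,29,0],[0.3,-1.6,1.6,31,0],[0.3,-1.6,1.6,32,0],[0.3,-1.6,1.6,32,0]]'
python3 - <<'E'
from h import *
go((582.2,-101.6,153.1))
for n in('scene','top'):
    W=cloud(cam(n,n+'6'))
    print(n,rfit(W,(583,-102),27.5,112,118),rfit(W,(583,-102),27.5,128,134),rfit(W,(583,-102),27.5,130,138))
E
```

```text
clock: 13.9
position: [582.0, -102.9, 158.4]
tcp_rot: [-3.142, -0.007, -0.0]
ft_force: [0.7, 0.4, -2.4]
width: 0.411
pos [ 582.  -102.9  158.4] xyaw 0.24 tilt 0.01 shift [ 0.2 -1.3  5.3] w 0.411 F [ 0.7  0.4 -2.4] t 13.9
scene (array([ 581.09, -101.68]), np.float64(0.43), 85) (array([ 581.43, -102.87]), np.float64(0.52), 99) (array([ 580.81, -102.07]), np.float64(1.06), 172)
top (array([ 584.34, -102.72]), np.float64(0.34), 10) (array([ 583.29, -104.87]), np.float64(0.94), 14) (array([ 583.47, -105.98]), np.float64(0.99), 45)
```

View pics/scene6.png

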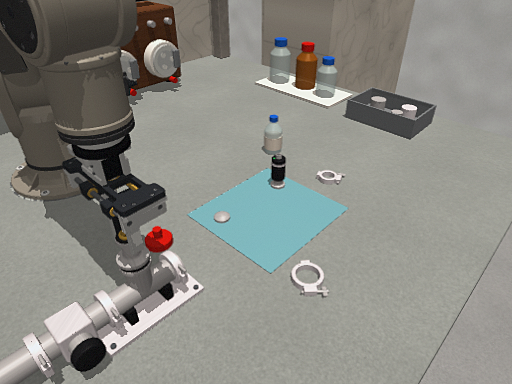

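The view has the adapter just above the port at (133,258). The fit and the TCP reading both say it is 1.2 mm too far to -y, so I correct that and press down gently.

```bash
python3 -m crank '[[0.3,0.2,-1.3,0,0],[0.3,0.2,-1.3,1,0],[0.3,0.2,-1.3,2,0],[0.3,0.2,-1.3,2,0]]'; python3 -m crank '[[0.3,0,0,1,0],[0.3,0,0,2,0],[0.3,0,0,2,0]]'
```

```text
clock: 14.4
position: [582.1, -101.7, 156.2]
tcp_rot: [-3.142, -0.007, 0.0]
ft_force: [0.3, 0.0, -3.1]
width: 0.415
clock: 14.7
position: [582.0, -101.7, 154.1]
tcp_rot: [-3.142, -0.007, 0.0]
ft_force: [-0.3, -0.7, -1.7]
width: 0.411
```

```bash
python3 -m crank '[[0.3,0,0,0.5,0],[0.3,0,0,0.8,0],[0.3,0,0,0.8,0]]';python3 -m crank '[[0.3,0,0,0.4,0],[0.3,0,0,0.7,0],[0.3,0,0,0.7,0]]'
```

```text
clock: 15.0
position: [582.1, -101.6, 153.5]
tcp_rot: [-3.142, -0.007, 0.0]
ft_force: [0.5, -0.2, -2.0]
width: 0.414
clock: 15.3
position: [582.2, -101.6, 153.1]
tcp_rot: [3.141, 0.007, 0.0]
ft_force: [-1.6, -0.0, 3.9]
width: 0.41
```

Contact at exactly the predicted home height (153.1) with no side force. Releasing.

```bash
python3 -m crank '[[0.3,0,0,0.2,0],[0.5,0,0,0,0],[0.6,0,0,0,0],[0.7,0,0,0,0],[0.7,0,0,0,0],[0.7,0,0,0,0],[0.7,0,0,0,0],[0.7,0,0,-20,0],[0.7,0,0,-60,0],[0.7,0,0,-100,0],[0.7,0,0,-100,0]]'
python3 - <<'E'
from h import *
go((503.5,371.2,44))
for n in('scene','top'):
    W=cloud(cam(n,n+'7'))
    print(n,rfit(W,(583,-102),27.5,112,118),rfit(W,(583,-102),27.5,125,131))
    for z0,z1 in((166,190),(180,190)):
        P=sel(W,(583,-102),30,z0,z1)
        if len(P): print((P.min(0)+P.max(0))/2,np.ptp(P,axis=0),P.max(0))
    for z0,z1 in((30,95),(80,95)):
        print('g',rfit(W,(503.5,371),19,z0,z1))
E
```

```text
clock: 16.4
position: [584.5, -101.6, 258.1]
tcp_rot: [3.14, 0.007, 0.011]
ft_force: [1.4, 0.5, 0.3]
width: 0.699
pos [ 584.5 -101.6  258.1] xyaw 0.24 tilt 0.42 shift [ -80.6 -473.4  212.9] w 0.699 F [1.4 0.5 0.3] t 16.4
scene (array([ 581.2 , -101.83]), np.float64(0.29), 79) (array([ 581.09, -101.2 ]), np.float64(0.83), 148)
[ 584.50368884 -102.83854433  174.86369066] [38.51097276 38.39537685 17.20818761] [603.75917522 -83.6408559  183.46778447]
[ 582.91049134 -102.21124154  181.73884332] [22.91957731 24.57872052  3.45788229] [594.37027999 -89.92188128 183.46778447]
g (array([501.22, 372.94]), np.float64(0.8), 265)
g (array([500.85, 372.96]), np.float64(0.88), 56)
top (array([ 584.5 , -102.78]), np.float64(0.43), 9) (array([ 585.51, -102.11]), np.float64(0.85), 24)
[583.92040738 -99.61220565 177.08196946] [35.20044233 36.08906431 18.09904824] [601.52062855 -81.5676735  186.13149358]
[583.62244527 -99.09394416 183.09751783] [30.33371197 32.61877908  6.0679515 ] [598.78930125 -82.78455462 186.13149358]
g (array([504.41, 373.36]), np.float64(0.4), 98)
g (array([502.84, 372.28]), np.float64(1.11), 52)
```

View pics/scene7.png

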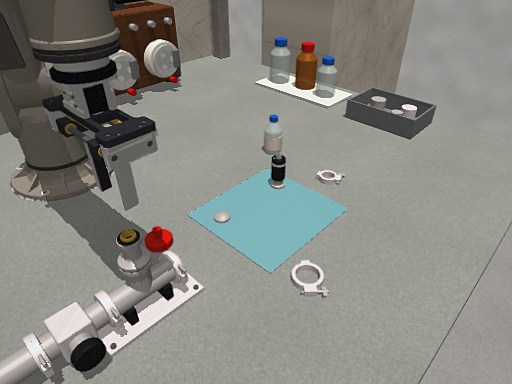

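The adapter sits upright on the port, at (132,262), with its ring top at about 183 mm as expected. On to the gauge (278,170).

```bash
python3 -m crank '[[0.7,-5,-30,0,0],[0.7,-12,-70,0,0],[0.7,-20,-112,0,0],[0.7,-27,-154,0,0],[0.7,-34,-196,0,0],[0.7,-41,-238,10,0],[0.7,-48,-280,25,0],[0.7,-55,-322,40,0],[0.7,-62,-364,55,0],[0.7,-69,-406,70,0],[0.7,-76,-445,80,0],[0.7,-80,-472,90,0]]' >/dev/null; python3 -m crank '[[0.7,0,0,0,0],[0.7,0,0,0,0],[0.7,0,0,0,0],[0.7,0,0,0,0]]'
python3 - <<'E'
from h import *
go((503.5,372,44))
for n in('scene','top'):
    cam(n,n+'8')
E
```

```text
clock: 18.1
position: [500.8, 368.7, 162.9]
tcp_rot: [3.141, 0.004, 0.001]
ft_force: [0.3, 0.3, -0.4]
width: 0.702
pos [500.8 368.7 162.9] xyaw 0.14 tilt 0.03 shift [  2.7  -3.3 118.9] w 0.702 F [ 0.3  0.3 -0.4] t 18.1
```

View pics/scene8.png

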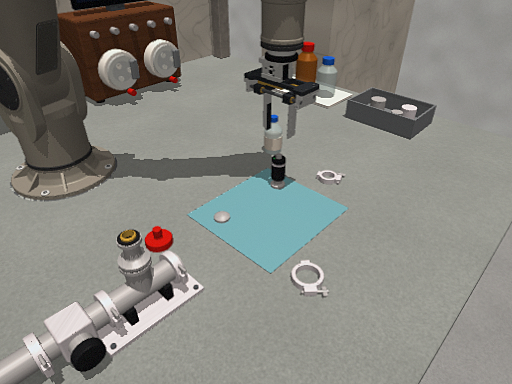

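The gripper is above the gauge (278,168), and the bottle behind it is clear. Descending.

```bash
python3 -m crank '[[0.7,2.7,-3.3,10,-0.1],[0.7,2.7,-3.3,30,-0.1],[0.7,2.7,-3.3,60,-0.1],[0.7,2.7,-3.3,90,-0.1],[0.7,2.7,-3.3,112,-0.1],[0.7,2.7,-3.3,118,-0.1],[0.7,2.7,-3.3,118,-0.1],[0.3,2.7,-3.3,118,-0.1],[0.3,2.7,-3.3,118,-0.1],[0.3,2.7,-3.3,118,-0.1],[0.3,2.7,-3.3,118,-0.1],[0.3,2.7,-3.3,118,-0.1]]' 25; python3 -m crank '[[0.3,0,0,0,0],[0.3,0,0,0,0]]'
python3 - <<'E'
from h import *
np.set_printoptions(precision=1,suppress=True)
go((503.5,372,44))
for n in('scene','top'):
    W=cloud(cam(n,n+'9'))
    P=sel(W,(503,371),30,5,12)
    print(n,rfit(W,(503.5,371),20,3,9), (P.min(0)+P.max(0))/2,np.ptp(P,axis=0)) if len(P) else 0
E
```

```text
clock: 19.4
position: [503.0, 373.6, 45.5]
tcp_rot: [-3.141, -0.009, -0.001]
ft_force: [-1.9, -1.2, 6.7]
width: 0.4
clock: 19.6
position: [503.0, 373.6, 45.5]
tcp_rot: [-3.141, -0.009, -0.001]
ft_force: [-1.8, -0.6, 5.6]
width: 0.402
pos [503.  373.6  45.5] xyaw 0.34 tilt 0.04 shift [0.5 1.6 1.5] w 0.402 F [-1.8 -0.6  5.6] t 19.6
scene (array([503. , 373.4]), np.float64(1.14), 29) [505.6 370.3   8.6] [37.2 37.1  6.5]
top None [525.4 354.5   5.4] [ 5.2 10.1  0.7]
```

View pics/scene9.png

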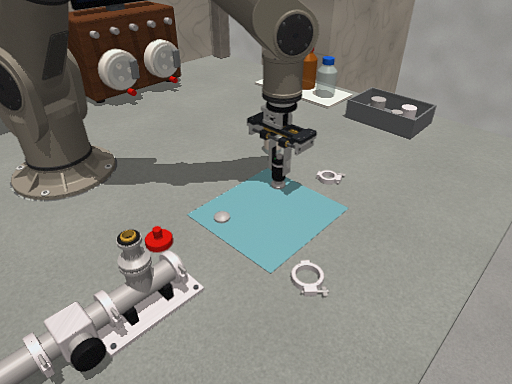

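Gripped (38 mm). Lifting and carrying to above the adapter.

```bash
python3 -m crank '[[0.3,0,0,-4,0],[0.3,0,0,-15,0],[0.3,0,0,-40,0],[0.3,0,0,-80,0],[0.3,0,0,-120,0],[0.3,0,0,-160,0],[0.3,0,0,-190,0],[0.3,2,10,-205,0],[0.3,7,40,-205,0],[0.3,13,80,-205,0],[0.3,20,120,-205,0],[0.3,27,160,-205,0]]' 30 >/dev/null;  python3 -m crank '[[0.3,7,40,0,0],[0.3,14,80,0,0],[0.3,21,120,0,0],[0.3,28,160,0,0],[0.3,35,200,0,0],[0.3,42,240,0,0],[0.3,47,275,0,0],[0.3,50,295,0,0],[0.3,52,307,0,0],[0.3,52,313,0,0],[0.3,52,313,0,0],[0.3,52,313,0,0]]' > /dev/null;  python3 -m crank '[[0.3,0,0,0,0],[0.3,0,0,0,0]]'
cat > m.py <<'E'
from h import *
import sys
np.set_printoptions(precision=2,suppress=True)
go((582.2,-100.5,221.5))
z=bot.get_state()['position'][2]-43.5
for n in('scene','top'):
    W=cloud(cam(n,n+sys.argv[1]))
    for a,b in((2,6),(3,8)):
        print(n,'adflange',rfit(W,(583,-102),20,167+a-2,167+b-2),'gflange',rfit(W,(583,-101),20,z+a,z+b))
    print('body',rfit(W,(583,-101),19,z+26,z+40))
    for t,a,b in(('adfl',166,173),('ga',z+1,z+8)):
        P=sel(W,(583,-101),24,a,b)
        if len(P): print(t,(P.min(0)+P.max(0))/2,np.ptp(P,axis=0),P.max(0))
E
python3 m.py 10
```

```text
clock: 22.3
position: [584.7, -98.3, 249.9]
tcp_rot: [-3.141, -0.011, -0.0]
ft_force: [0.4, -0.7, -1.6]
width: 0.399
pos [584.7 -98.3 249.9] xyaw 0.42 tilt 0.01 shift [-2.5  2.2 28.4] w 0.399 F [ 0.4 -0.7 -1.6] t 22.3
scene adflange (array([ 581.7 , -101.43]), np.float64(0.48), 48) gflange (array([583.57, -99.28]), np.float64(0.66), 82)
scene adflange (array([ 581.39, -101.76]), np.float64(0.51), 72) gflange (array([582.31, -98.98]), np.float64(1.3), 113)
body (array([583.91, -99.64]), np.float64(0.44), 189)
adfl [ 586.58 -102.98  169.64] [32.24 37.71  6.64] [602.7  -84.12 172.97]
ga [ 586.56 -100.01  210.94] [37.48 39.59  6.89] [605.3  -80.21 214.38]
top adflange (array([ 583.83, -102.48]), np.float64(0.36), 8) gflange (array([ 585.61, -100.9 ]), np.float64(0.69), 13)
top adflange (array([ 583.71, -102.63]), np.float64(0.56), 12) gflange (array([ 586.16, -101.23]), np.float64(0.86), 28)
body (array([ 586.39, -100.32]), np.float64(0.35), 32)
adfl [582.18 -87.89 170.3 ] [30.9  11.85  5.33] [597.63 -81.96 172.97]
ga [584.83 -89.62 210.95] [35.81 20.37  6.85] [602.74 -79.43 214.38]
```

View pics/scene10.png

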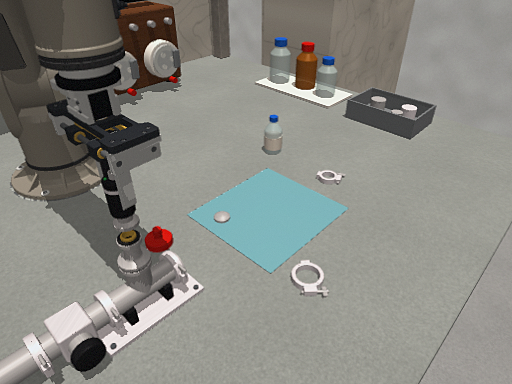

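The gauge hangs at (122,205) above the adapter ring (128,237). Vision asks for about (-2, -2) mm and the jaw centring for -2.5 mm in x. I'll apply that and descend to just above the spigot.

```bash
python3 -m crank '[[0.3,-2.4,2,3,0],[0.3,-2.4,2,9,0],[0.3,-2.4,2,15,0],[0.3,-2.4,2,19,0],[0.3,-2.4,2,21.5,0],[0.3,-2.4,2,21.5,0],[0.3,-2.4,2,21.5,0]]'; python3 m.py 11
```

```text
clock: 23.1
position: [582.3, -101.2, 228.4]
tcp_rot: [-3.141, -0.009, -0.0]
ft_force: [-0.3, 0.6, -2.8]
width: 0.398
pos [ 582.3 -101.2  228.4] xyaw 0.34 tilt 0.01 shift [-0.1 -0.7  6.9] w 0.398 F [-0.3  0.6 -2.8] t 23.1
scene adflange (array([ 581.78, -101.75]), np.float64(0.33), 45) gflange (array([ 581.12, -102.4 ]), np.float64(0.79), 76)
scene adflange (array([ 581.74, -101.55]), np.float64(0.51), 73) gflange (array([ 580.22, -101.48]), np.float64(1.08), 104)
body (array([ 581.74, -102.5 ]), np.float64(0.44), 172)
adfl [ 587.6  -102.23  169.55] [30.73 38.52  6.84] [602.96 -82.97 172.97]
ga [ 584.63 -103.31  189.38] [37.48 39.2   6.92] [603.37 -83.71 192.84]
top adflange (array([ 583.96, -102.25]), np.float64(0.73), 6) gflange (array([ 584.18, -103.58]), np.float64(0.54), 11)
top adflange (array([ 584.2 , -102.42]), np.float64(0.62), 10) gflange (array([ 584.14, -103.82]), np.float64(0.81), 28)
body (array([ 583.81, -103.15]), np.float64(0.5), 34)
adfl [583.27 -85.5  169.6 ] [28.56  8.37  6.44] [597.54 -81.31 172.82]
ga [583.04 -92.64 189.65] [34.54 21.65  6.24] [600.31 -81.81 192.77]
```

View pics/scene11.png

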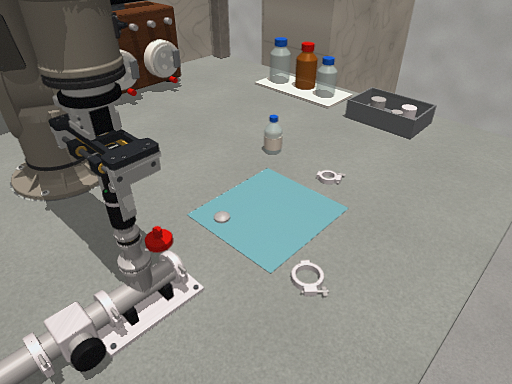

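The gauge is just above the spigot at (127,240), about 0.8 mm too far to -y. I correct that and lower.

```bash
python3 -m crank '[[0.3,0,-0.8,0,0],[0.3,0,-0.8,1,0],[0.3,0,-0.8,2,0],[0.3,0,-0.8,3,0],[0.3,0,-0.8,3,0]]'; python3 -m crank '[[0.3,0,0,1,0],[0.3,0,0,2,0],[0.3,0,0,2,0]]'
```

```text
clock: 23.7
position: [582.2, -100.4, 225.1]
tcp_rot: [-3.141, -0.009, 0.0]
ft_force: [-0.4, -0.6, -1.9]
width: 0.402
clock: 24.0
position: [582.2, -100.4, 223.1]
tcp_rot: [-3.141, -0.009, 0.0]
ft_force: [0.2, -0.4, -1.2]
width: 0.404
```

```bash
python3 -m crank '[[0.3,0,0,0.6,0],[0.3,0,0,1.1,0],[0.3,0,0,1.1,0]]'; python3 -m crank '[[0.3,0,0,0.4,0],[0.3,0,0,0.6,0],[0.3,0,0,0.6,0]]'
```

```text
clock: 24.3
position: [582.2, -100.4, 222.1]
tcp_rot: [-3.141, -0.009, 0.0]
ft_force: [0.1, 0.2, -0.6]
width: 0.401
clock: 24.6
position: [582.2, -100.4, 221.6]
tcp_rot: [-3.142, -0.009, 0.0]
ft_force: [-0.4, 0.1, -1.5]
width: 0.399
```

```bash
python3 -m crank '[[0.3,0,0,0.3,0],[0.3,0,0,0.5,0],[0.3,0,0,0.5,0]]'
```

```text
clock: 24.9
position: [582.4, -100.4, 221.5]
tcp_rot: [3.141, 0.009, 0.001]
ft_force: [-1.3, -0.8, 5.1]
width: 0.399
```

Contact at the expected 221.5. Releasing and withdrawing upward.

```bash
python3 -m crank '[[0.5,0,0,0,0],[0.6,0,0,0,0],[0.7,0,0,0,0],[0.7,0,0,0,0],[0.7,0,0,0,0],[0.7,0,0,0,0],[0.7,0,0,-15,0],[0.7,0,0,-50,0],[0.7,0,0,-90,0],[0.7,0,0,-120,0],[0.7,0,0,-130,0],[0.7,0,0,-130,0]]'; python3 -m crank '[[0.7,-40,0,0,0],[0.7,-80,0,0,0],[0.7,-80,0,0,0]]'
python3 - <<'E'
from h import *
np.set_printoptions(precision=2,suppress=True)
z=178
for n in('scene','top'):
    W=cloud(cam(n,n+'12'))
    print(n,'port',rfit(W,(583,-102),27.5,112,118),'adlow',rfit(W,(583,-102),27.5,125,130),'adflange',rfit(W,(583,-102),20,167,171),'gflange',rfit(W,(583,-102),20,180,184),'body lo/hi',rfit(W,(583,-102),19,204,225),rfit(W,(583,-102),19,235,262))
    P=sel(W,(583,-102),12,262,300); print('top z',np.median(P[:,2]),P[:,2].max(),P.mean(0)) if len(P) else 0
    P=sel(W,(455,15),40,10,60); print('cap',(P.min(0)+P.max(0))/2,np.ptp(P,axis=0),P.max(0)[2]) if len(P) else 0
E
```

```text
clock: 26.1
position: [582.8, -100.3, 353.2]
tcp_rot: [3.141, 0.009, 0.005]
ft_force: [-0.2, 0.4, -0.0]
width: 0.7
clock: 26.4
position: [498.4, -101.2, 350.4]
tcp_rot: [3.14, 0.008, -0.003]
ft_force: [0.8, -0.2, 0.5]
width: 0.701
scene port (array([ 581.23, -101.61]), np.float64(0.47), 81) adlow (array([ 581.6 , -101.61]), np.float64(0.79), 114) adflange (array([ 581.82, -101.69]), np.float64(0.42), 49) gflange (array([ 580.72, -101.84]), np.float64(0.76), 82) body lo/hi (array([ 581.51, -101.82]), np.float64(0.39), 269) (array([ 581.56, -101.9 ]), np.float64(0.45), 390)
top z 269.353126828852 275.8023050908922 [ 584.52 -103.02  269.5 ]
cap [456.85  13.79  27.08] [61.95 61.03 33.88] 44.02596298340541
top port (array([ 584.39, -102.84]), np.float64(0.36), 10) adlow (array([ 583.83, -103.21]), np.float64(1.05), 20) adflange (array([ 583.79, -102.25]), np.float64(0.6), 6) gflange (array([ 585.11, -102.45]), np.float64(0.58), 10) body lo/hi (array([ 583.69, -102.38]), np.float64(0.46), 47) (array([ 583.56, -101.96]), np.float64(0.44), 69)
top z 269.15517426742605 279.2940163429623 [ 582.69 -100.72  270.32]
cap [457.57  15.91  29.37] [58.02 60.48 38.64] 48.69348757989178
```

View pics/scene12.png

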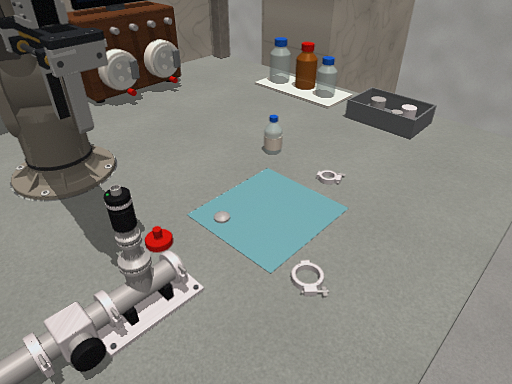

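The gauge (120,210) stands upright on the adapter (133,262), the cap is rim down at (158,240), and the bystanders are where they were. Handing in.

```bash
python3 -m crank '[[0.7,0,0,0,0],[0.7,0,0,0,0],[0.7,0,0,0,0]]'; python3 -c "
from plant import bot
print(bot.close_job())"
```

```text
clock: 26.8
position: [502.7, -100.7, 350.6]
tcp_rot: [-3.141, -0.01, 0.001]
ft_force: [0.9, 0.6, 0.9]
width: 0.702
the job is handed in; nothing more can be done
None
```

I lifted the dust cap off and set it rim down on the bench at about (455, 15) mm. The adapter went fully home on the port and was released. The gauge then went fully home on the adapter and was released too. I handed the job in at 26.8 s; the system gives no verdict.

**Height:** both parts touched down within 0.1 mm of the predicted home height (153.1 and 221.5 mm), with side force under about 2 N.

**Centring:** in each camera's final fits, the port, adapter and gauge axes agree to about 1 mm, and the gauge body's lower and upper axes to about 0.5 mm. The two cameras differ by 2–3 mm in absolute x, so I relied on offsets within one camera and on jaw centring.

**Upright and at rest:** the last picture shows the stack upright, the cap flat, the clamps, blank flange and bottle apparently unmoved, and the arm well clear. I checked the bystanders only by eye.

The top camera's height readings were a few millimetres noisy: it put the cap's top at 48.7 mm, where 43 mm is nominal and the scene camera read 44 mm. I took this as depth noise, because the cap was set down with contact force at its expected height.

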